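Tare the counting scale

TASK

The parts tray on the counting scale has slipped forward and rests partly on the display housing, so the scale would weigh it wrong. Push it back with the fingertips, never lifting or tipping it, until the whole tray stands on the steel pan, then leave it untouched and tare the scale: reach into the well of the blue tare key, hold the key fully down for two seconds and release it; do not lean on the pan, do not press the red off key, and do not disturb the things round the scale.

Things in the scene. Friction and masses are not known exactly. Their poses are not given: they have to be found in the camera images.
- scale: Fixed counting scale 266 (x) x 210 (y) x 52 mm. Origin under the housing's middle, at worktop height; its x points from the keys to the pan, z up. White key deck, top at z 44, x -131 to -67. Grey display housing behind it, 190 wide, x -68 to -28, top at z 52, level with the pan. Pan x -23 to 127. Spirit level at y +84 on the deck.
- pan_centre (a point): Middle of the top of the fixed square-edged steel pan, 150 mm along x, 196 mm along y, at scale x +52, z 52; axes parallel to the scale's. The tray slides over the pan and the display housing (a 5 mm gap lies between them).
- tray: Loose flat clear parts tray, closed lid, six wells, some with a few screws, 50 to 130 g, 93 (x) x 135 (y) x 22 mm. Origin under its middle; z up. Its long walls, to push on, are at x -42 and +42, 3 to 19 mm above its underside, the lid's edge 20 to 22 mm; soft little latches and hinges beyond +-42 are not solid. Starts turned up to 0.15 rad on the scale, its -x wall over the display.
- tray_corner0 (a point): Lower corner of the tray at its x -42.5, y +67.5 mm. The tray is wholly on the pan when all four corners are over the pan.
- tray_corner1 (a point): Lower corner of the tray at its x -42.5, y -67.5 mm.
- tray_corner2 (a point): Lower corner of the tray at its x +42.5, y +67.5 mm.
- tray_corner3 (a point): Lower corner of the tray at its x +42.5, y -67.5 mm.
- tare_key (a joint): Travel of the blue tare key marked with two white arrows that point at a small ring, straight down: 0 up, 0.004 m at its stop. Springy: 2 N starts it, 4 N holds it on the stop; it comes up by itself.
- tare_key_top (a point): Middle of the top of the blue tare key, 24 (x) x 36 (y) mm, axes as the scale's, moving with it. Up, it lies 10 mm below the deck in the middle of an open well 38 (x) x 50 (y) mm with straight walls, 18 mm deep, at scale x -95, y +38. Fingers go in along the scale's axes, straight from above.
- off_key (a joint): Travel of the red off key with a white ring: 0 up, 0.004 m pressed. Not to be pressed.
- off_key_top (a point): Middle of the top of the red off key, same size and well as the blue one, 76 mm to its -y side (scale x -95, y -38).
- reel: Loose reel of wire with blue flanges, upright, 50 mm across, 40 high, on the worktop beside the scale; origin under its middle. Leave alone.
- loupe: Loose black eye loupe, 39 mm across, 30 high, on the worktop beside the scale; origin under its middle. Leave alone.
- cap: Loose black lens cap, 52 mm across, 7 high, on the worktop beside the scale; origin under its middle. Leave alone.
- battery_pack: Loose black camera battery 53x38x16 mm, on the worktop beside the scale; origin under its middle. Leave alone.
- pan: The same fixed pan: origin 4 mm below pan_centre, under the 4 mm plate's middle. Not to be leaned on.

How it is judged:
By the outcome, as a careful person would: the job done as asked, in the order asked, and still so for the second after the job is handed in, with the robot touching nothing.
It also fails if it takes over 48 s, if anything falls off the work surface, if the arm or the gripper's body presses on something with over 40 N, if the wrist force passes 120 N, or if a joint passes its speed limit or range.

ROBOT

A 7-joint arm with a two-finger parallel gripper is mounted at the origin on a cart in front of the work surface, level with it; the furniture and walls round the work are solid. World frame = base frame: x ahead of the robot, y to its left, z up, the work surface at z = 0. Lengths are in m, angles in rad, forces in N, time in s.
With the tool pointing down it reaches from about 0.4 to 0.875 m from the base axis. Payload 4.4 kg.
Tool frame: the origin (TCP) lies between the finger pads; the fingertips stand 14 mm ahead of it and the grasp point (between the pads) lies 5 mm behind it (env.tip_reach is the distance from the TCP to the fingertips, in m); z points along the fingers, y is the line along which they close (so a half turn about z gives the same grasp; the last joint's range is limited). The gripper opens to 85 mm and grips with 20 to 120 N. Pads are 22 mm wide; open, the fingers measure 114 mm over their backs; the gripper's body (76 mm by 85 mm) begins 54 mm behind the grasp point. The pads swing forward as they close: fully open they stand 13 mm farther back than shut.
Start: joints at [-0.066, 0.628, 0.038, 1.517, -0.027, 0.996, -0.02], TCP at [0.65, 0, 0.209] pointing down, gripper open.
Joint ranges: [-3.06, 3.06], [-0.37, 2.12], [-1.25, 1.32], [0.18, 2.47], [-1.1, 4.24], [0.23, 1.98], [-2.94, 2.94]. Speed limits (rad/s): [2.57, 2.57, 3.14, 3.14, 3.14, 3.14, 3.14].

INTERFACE

Orientations are given as [roll, pitch, yaw] about the fixed x, y, z axes, in that order (R = Rz(yaw) Ry(pitch) Rx(roll)).
In Python, from cell import env gives the robot as it stands.
- The arm moves only by the tool step_hand, called after "Call:" as a command line: name --argument value ..., lists and objects as JSON in quotes. Schema: {"type":"object","properties":{"increments":{"type":"array","items":{"type":"object","properties":{"finger_gap":{"type":"number"},"trans":{"type":"array","items":{"type":"number"},"minItems":3,"maxItems":3},"spin":{"type":"number"}},"additionalProperties":false,"required":["finger_gap"]},"minItems":1,"maxItems":20},"force":{"type":"number"},"only":{"type":"string"},"quiet":{"type":"boolean"},"lines":{"type":"string"}},"required":["increments"],"additionalProperties":false}. increments is a list of rows, 1 to 20 of them, each an object with the fields finger_gap (the opening from 0.0 (shut) to 1.0 (fully open)), trans (a list: dx, dy, dz in m), spin (a turn about the tool's z in rad); a field left out counts as zero (the opening has to be given); each row shifts and turns the commanded pose from where the row before left it, along the tool's axes as they then stand; what a row does not reach is not made up. A row lasts 1/8 s, in which the tool goes at most 0.0625 m and 0.188 rad, less where a joint would pass 70% of its speed; a pose out of reach is approached as far as the arm can. The fingers move at their own pace and stop on an object; force is the grip in N (left out, the last holds). Time passes only in rows, so rows that do not move let the fingers close. The tool returns the time, the measured TCP pose, the force, the opening and the grip force at its end. only (a regular expression) keeps the lines of the reply that match it, lines (a string "A,B") keeps lines A to B, and quiet returns only ok. Input that does not fit is refused with a message, and nothing moves.
- env.get_state(): the state, without advancing time (a new reading comes with each control period).
- env.read_camera(name): name is "scene" or "side" or "wrist"; returns the picture (384x512x3 uint8, red, green, blue); there is no depth.
- env.get_calibration(name): a dict with "fx", "fy", "cx", "cy" (pixels), "R" (3x3) and "t" (3): a world point X has camera coordinates R X + t. Camera axes: x right, y down, z forward; pixel columns grow to the right and rows downward; lengths in m; the calibration is good to about 2 mm. A picture is of the moment at which its call begins: read the wrist's pose just before it. get_calibration takes no time and is no camera call; for the wrist camera it gives the pose at the moment of the call.
- env.close_job(): hands the job in; it is judged then, once.
The state is a dict: "t": time; "joint_positions": joint angles; "qd": joint speeds; "joint_torque": joint torques, N m; "position": TCP position; "tool_rot": TCP orientation; "wrist_force": force on the tool from outside, world axes, zero at the start; "ft_torque": the same for the moment, N m; "finger_gap": opening from 0.0 (shut) to 1.0 (fully open); "gripper_force": force on a finger pad.
Only numpy, scipy, OpenCV 4.12 (cv2) and the standard library are available. Lean on these libraries where they do the work, as an engineer would, in place of code of your own. Each camera call takes 0.05 s, during which the arm holds its last target. There are 200 camera calls.

## Working session

There is one attempt and no reset: what is moved stays moved. The work goes in short steps, Python scripts to look and compute and a tool call to move; the robot and the scene stay as the last step left them, time stands still between calls to the robot, and variables do not carry over. Pictures are saved under pics/ and viewed, at most 10 in all, crops included, and the job is handed in when it is done.

```bash
ls; mkdir -p pics
```

Run:
```python
from cell import env
import cv2,numpy as np
for n in ["scene","side"]:
    im=env.read_camera(n); cv2.imwrite(f"pics/{n}0.png",cv2.resize(im[:,:,::-1],(800,600),interpolation=cv2.INTER_CUBIC))
s=env.get_state();print(s['t'],s['position'],s['tool_rot'],env.tip_reach)
```

```text
cell.py
pics
0.1 [6.49413543e-01 4.82931573e-05 2.07722115e-01] [-3.13993275e+00  5.91306063e-06  1.57082535e+00] 0.014
```

View pics/scene0.png

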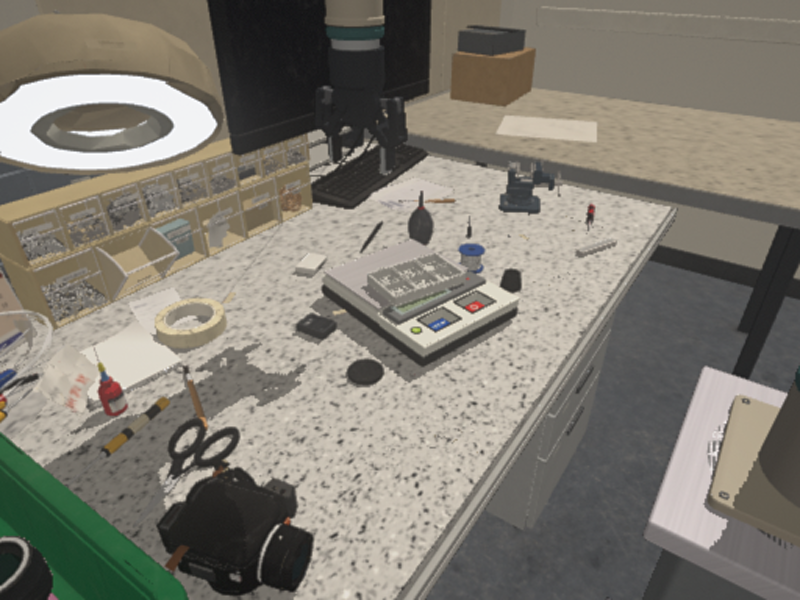

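View pics/side0.png

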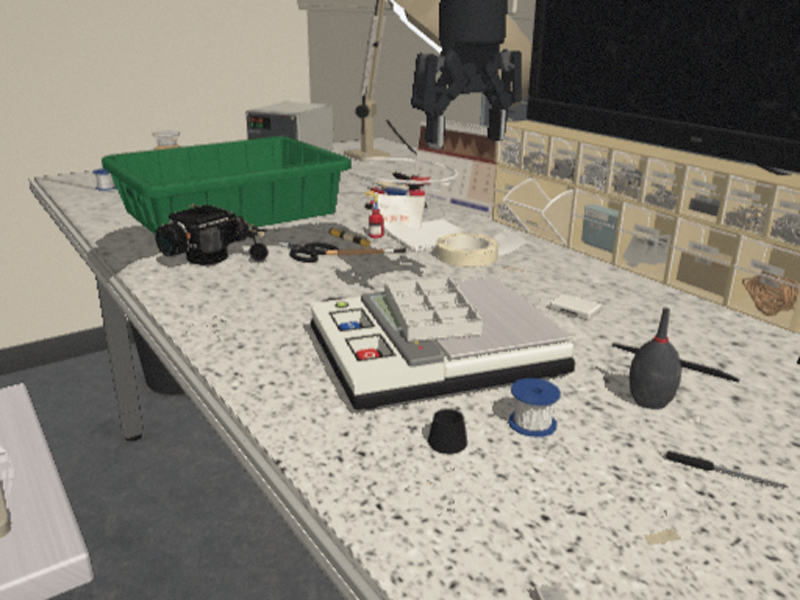

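The scene view shows the scale with the tray over the display. In the 800x600 picture the blue key is at (438,322), the red key at (474,306) and the spirit level at (415,330). In the side view they are at (350,325), (369,354) and (342,304). I'll triangulate these roughly, then use the wrist camera.

Create h.py:
```python
from cell import env
import numpy as np, cv2
from scipy.optimize import least_squares
def proj(c,X):
    p=np.atleast_2d(X)@np.array(c['R']).T+np.array(c['t'])
    return np.c_[c['fx']*p[:,0]/p[:,2]+c['cx'],c['fy']*p[:,1]/p[:,2]+c['cy']]
def place(q,P):   # q=x,y,yaw ; P local pts
    P=np.atleast_2d(P).astype(float); c,s=np.cos(q[2]),np.sin(q[2])
    return np.c_[q[0]+c*P[:,0]-s*P[:,1],q[1]+s*P[:,0]+c*P[:,1],P[:,2]]
def fit(obs,q0):  # obs list of (calib, local pts, pixels)
    f=lambda q:np.concatenate([(proj(c,place(q,P))-np.array(u)).ravel() for c,P,u in obs])
    best=min((least_squares(f,[q0[0],q0[1],y],loss='soft_l1') for y in np.arange(-3,3.2,.7)),key=lambda r:r.cost)
    return best.x,f(best.x).reshape(-1,2)
```

Run:
```python
from h import *
P=np.array([[-95,38,34],[-95,-38,34],[-99,84,45],[-131,105,44],[-131,-105,44]])/1000
k=.64
o=[(env.get_calibration('scene'),P,np.array([[438,322],[474,306],[415,330],[424,348],[519,296]])*k),
(env.get_calibration('side'),P,np.array([[350,325],[369,354],[342,304],[312,318],[357,393]])*k)]
q,r=fit(o,[.6,-.2]);print(q,r.round(1))
for n in('scene','side','wrist'):
    c=env.get_calibration(n);print(n,-np.array(c['R']).T@c['t'],np.array(c['R'])[2],c['fx'])
```

```text
[ 0.5786813  -0.04900588 -0.26896025] [[  0.7   0.5]
 [ -0.   -0.5]
 [  2.1  -0.4]
 [ -1.2  -1.4]
 [  0.5  -0.8]
 [  1.5   0.4]
 [  1.1  -0.2]
 [ -1.8  -0.6]
 [ -0.8 -11.2]
 [ -0.6  -8.4]]
scene [0.15702829 0.60757757 0.50982225] [ 0.475948   -0.69872462 -0.53409494] 351.5215330103607
side [ 0.10602195 -0.64660374  0.40511438] [ 0.52053275  0.75835476 -0.39235661] 447.5683207969035
wrist [0.64933622 0.08089911 0.37326302] [-0.00173988 -0.3144319  -0.94927844] 332.90633783217254
```

Run:
```python
from h import *
im=env.read_camera('wrist'); cv2.imwrite("pics/w0.png",cv2.resize(im[:,:,::-1],(800,600),interpolation=cv2.INTER_CUBIC))
```

```text
(no output)
```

View pics/w0.png

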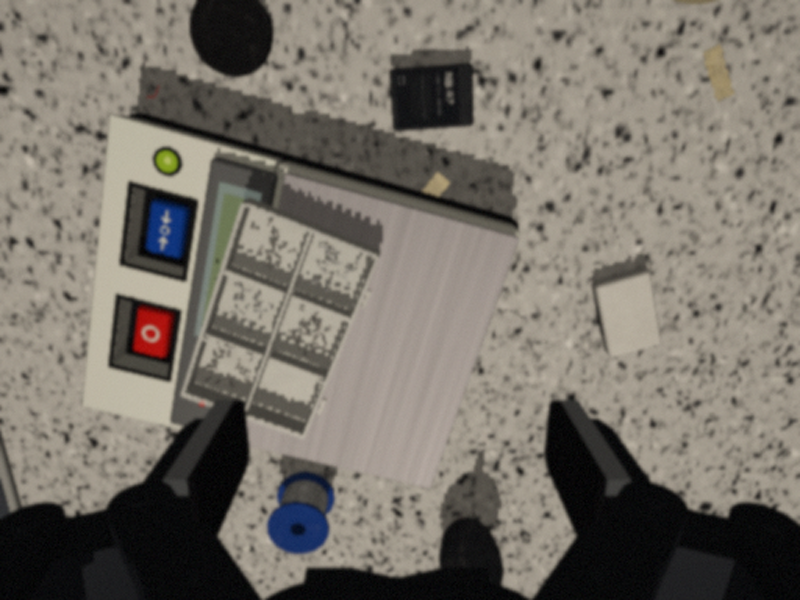

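The wrist view shows everything. The deck corners are at (110,116) and (83,407), the blue key at (167,229), and the pan corners at (515,226) and (430,487). The tray's lid corners are at about (243,203), (378,250), (305,437) and (183,400).

Create fitall.py:
```python
from h import *
k=.64
cw=env.get_calibration('wrist'); cs=env.get_calibration('scene'); cd=env.get_calibration('side')
P=np.array([[-95,38,34],[-95,-38,34],[-99,84,45],[-131,105,44],[-131,-105,44],[127,98,52],[127,-98,52],[-23,98,52]])/1000
o=[(cw,P,np.array([[167,229],[154,333],[167,161],[110,116],[83,407],[515,226],[430,487],[287,168]])*k),
(cs,P[:5],np.array([[438,322],[474,306],[415,330],[424,348],[519,296]])*k),(cd,P[:2],np.array([[350,325],[369,354]])*k)]
q,r=fit(o,[.6,-.1]);print(q.round(4),r.round(1).tolist())
T=np.array([[-42.5,67.5,74],[42.5,67.5,74],[42.5,-67.5,74],[-42.5,-67.5,74]])/1000
t,r=fit([(cw,T,np.array([[243,203],[378,250],[305,437],[183,400]])*k)],[.6,-.1]);print(t.round(4),r.round(1).tolist())
d=t-q;c,s=np.cos(q[2]),np.sin(q[2]);print('tray in scale',c*d[0]+s*d[1],-s*d[0]+c*d[1],d[2])
```

```bash
python3 fitall.py
```

Run:
```python
from h import *
im=env.read_camera('wrist'); c=env.get_calibration('wrist')
M=np.array([[3.,0,-180],[0,3.,-200]]);
crop=cv2.warpAffine(im[:,:,::-1],M,(650,600),flags=cv2.INTER_CUBIC)
cv2.imwrite('pics/w1.png',crop)
```

```text
[ 0.5787 -0.0437 -0.2591] [[-1.2, 0.3], [-1.3, 0.1], [-4.5, -1.3], [0.7, -4.3], [1.1, 2.1], [3.7, 4.7], [2.2, 0.1], [-1.6, 1.2], [-0.1, 1.4], [-0.9, 0.2], [1.3, 0.7], [-1.8, -0.2], [-0.4, -0.2], [0.0, -0.4], [-0.1, -1.2]]
[ 0.5746 -0.0372 -0.3646] [[-2.7, -1.0], [0.3, 2.2], [1.9, 1.1], [-0.1, -1.3]]
tray in scale -0.005659450875794525 0.005307825781342914 -0.10547494411418312
```

View pics/w1.png

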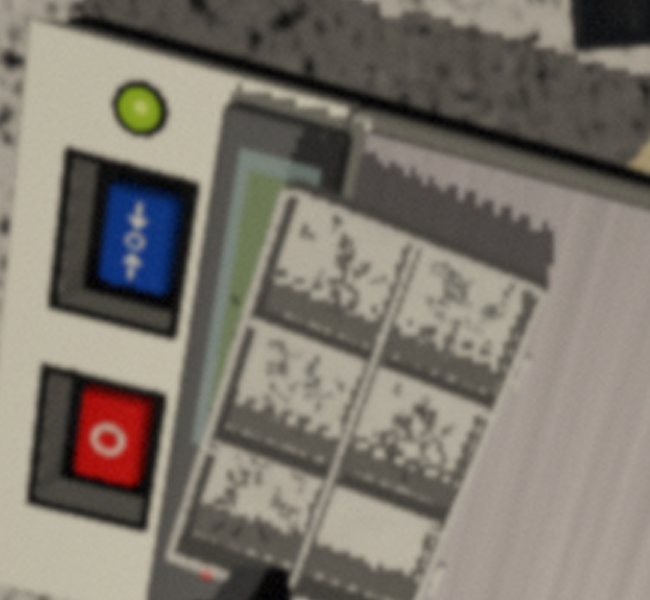

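Create fitall.py:
```python
from h import *
cw=env.get_calibration('wrist')
P=np.array([[-95+a,y+b,44] for y in(38,-38) for a,b in((-19,25),(19,25),(19,-25),(-19,-25))]+[[-131,105,44],[-131,-105,44],[-23,98,52],[127,98,52],[127,-98,52]])/1000
u=np.array([[66,148],[198,184],[177,337],[50,307],[44,365],[165,396],[146,529],[29,501],[33,22]])/3+[60,66.67]
u=np.r_[u,np.array([[83,407],[285,170],[516,224],[430,487]])*.64]
T=np.array([[-42.5,67.5,74],[42.5,67.5,74],[42.5,-67.5,74],[-42.5,-67.5,74]])/1000
v=np.r_[np.array([[290,188],[548,290]])/3+[60,66.67],[[305*.64,437*.64]],[[116.7,253.4]]]
def f(z):
    c=dict(cw);R=cv2.Rodrigues(z[6:9])[0];c['R']=R@np.array(cw['R']);c['t']=R@np.array(cw['t'])+z[9:12]
    return np.r_[(proj(c,place(z[:3],P))-u).ravel(),(proj(c,place(z[3:6],T))-v).ravel(),z[6:9]/.005,z[9:12]/.001]
for fix in(0,1):
    g=(lambda z:f(np.r_[z[:6],np.zeros(6)])) if fix else f
    r=least_squares(g,np.r_[.578,-.044,-.26,.575,-.037,-.36,np.zeros(6)],loss='soft_l1')
    z=r.x;print(z.round(4).tolist());print(g(z)[:34].reshape(-1,2).round(1).tolist())
    d=z[3:6]-z[:3];c,s=np.cos(z[2]),np.sin(z[2]);print('tray in scale',c*d[0]+s*d[1],-s*d[0]+c*d[1],d[2])
```

```bash
python3 fitall.py
```

```text
[0.5779, -0.0437, -0.262, 0.5753, -0.0374, -0.3876, 0.0001, -0.0012, -0.0004, 0.0, -0.0002, 0.001]
[[2.1, 2.8], [-3.0, 1.0], [-2.8, -2.7], [2.3, -2.0], [1.8, 2.1], [-2.1, 0.6], [-1.8, -2.3], [2.3, -1.1], [-0.6, -4.3], [0.1, 1.4], [-1.3, -0.1], [1.6, 6.2], [0.6, -0.4], [-1.3, -0.7], [1.0, 0.4], [0.6, 1.0], [-0.4, -0.2]]
tray in scale -0.004164591791846508 0.0054772242114645335 -0.12555407937161384
[0.5778, -0.0435, -0.2617, 0.5752, -0.0371, -0.3878, 0.0, 0.0, 0.0, 0.0, 0.0, 0.0]
[[2.0, 2.7], [-3.1, 0.9], [-2.9, -2.7], [2.2, -2.0], [1.7, 2.1], [-2.2, 0.7], [-1.8, -2.1], [2.2, -1.0], [-0.7, -4.6], [-0.0, 1.5], [-1.2, -0.3], [2.1, 6.1], [1.0, 0.0], [-1.4, -0.9], [1.2, 0.3], [0.6, 1.2], [-0.5, -0.1]]
tray in scale -0.004217161722524262 0.005497659572783629 -0.12612105673410767
```

Run:
```python
from h import *
s=env.get_state();print(s['t'],s['position'],s['finger_gap'],s['wrist_force'])
for n in('side','scene'):
  c=env.get_calibration(n)
  for z in(.194,.207): print(n,z,(proj(c,[[.65+a,b,z] for a in(-.057,-.0425,.0425,.057) for b in (-.011,.011)])/.64).round().tolist())
im=env.read_camera('side'); cv2.imwrite('pics/s1.png',cv2.resize(im[40:120,240:360,::-1],None,fx=6,fy=6,interpolation=cv2.INTER_CUBIC))
```

```text
0.2 [6.49618362e-01 2.26009058e-05 2.07929114e-01] 0.9945001476261165 [-0.23656067  0.17507017 -0.50564961]
side 0.194 [[431.0, 190.0], [420.0, 186.0], [441.0, 188.0], [430.0, 185.0], [495.0, 179.0], [483.0, 175.0], [504.0, 178.0], [492.0, 174.0]]
side 0.207 [[431.0, 179.0], [420.0, 175.0], [441.0, 178.0], [430.0, 174.0], [495.0, 169.0], [484.0, 165.0], [504.0, 167.0], [492.0, 164.0]]
scene 0.194 [[396.0, 205.0], [387.0, 209.0], [388.0, 202.0], [379.0, 207.0], [344.0, 190.0], [335.0, 195.0], [337.0, 188.0], [327.0, 193.0]]
scene 0.207 [[396.0, 196.0], [387.0, 201.0], [388.0, 194.0], [379.0, 199.0], [343.0, 182.0], [334.0, 187.0], [336.0, 180.0], [327.0, 185.0]]
```

View pics/s1.png

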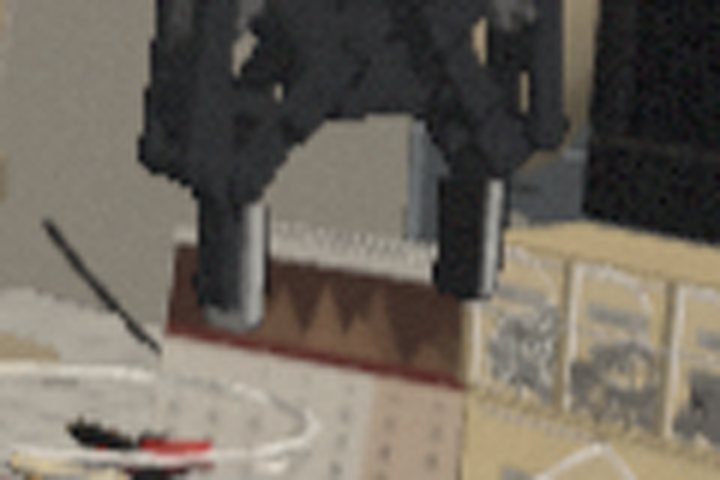

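Run:
```python
from h import *
cs,cd=env.get_calibration('scene'),env.get_calibration('side')
for a,b in(((434,147),(385,175)),((496,140),(333,160))):
    f=lambda X:np.r_[proj(cd,X)[0]-np.array(a)*.64,proj(cs,X)[0]-np.array(b)*.64]
    r=least_squares(f,[.65,0,.2]);print(r.x,r.fun)
im=env.read_camera('scene'); a=cv2.resize(im[60:135,190:280,::-1],None,fx=6,fy=6,interpolation=cv2.INTER_CUBIC)
cv2.imwrite('pics/c1.png',a)
```

```text
[6.04213365e-01 4.44083709e-04 2.40874599e-01] [-0.10559884  0.23245399 -0.09195519 -0.29685028]
[ 7.00662077e-01 -3.65776735e-04  2.41212366e-01] [ 0.29440313 -0.75032586  0.24137159  0.94854079]
```

View pics/c1.png

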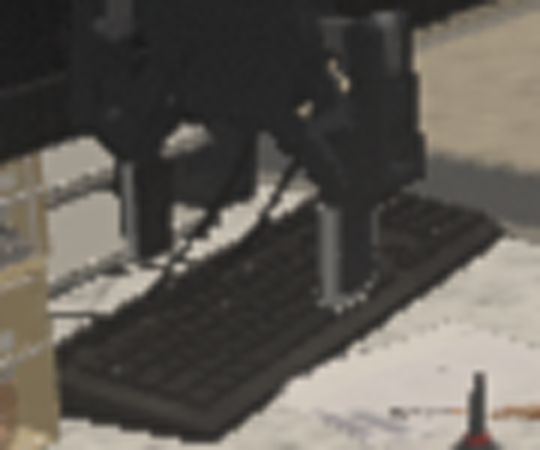

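Call:
step_hand --increments '[{"finger_gap": 1, "trans": [-0.004, -0.04, 0]}, {"finger_gap": 1, "trans": [-0.004, -0.04, 0]}, {"finger_gap": 1, "trans": [-0.004, -0.04, 0]}, {"finger_gap": 1, "trans": [-0.004, -0.038, 0]}, {"finger_gap": 1, "spin": -0.187}, {"finger_gap": 1, "spin": -0.187}, {"finger_gap": 1, "spin": -0.187}, {"finger_gap": 1, "spin": -0.187}, {"finger_gap": 1, "spin": -0.187}, {"finger_gap": 1, "spin": -0.187}, {"finger_gap": 1, "spin": -0.187}, {"finger_gap": 1}, {"finger_gap": 1}]'

```text
t: 1.92
position: [0.492, -0.0161, 0.2085]
tool_rot: [-3.142, 0.0, 2.876]
wrist_force: [0.4, 0.0, -0.5]
finger_gap: 0.999
gripper_force: 0.0
```

Create where.py:
```python
from h import *
from scipy.spatial.transform import Rotation as Ro
Q=[.578,-.0437,-.262]
def rel(S=None):
    s=env.get_state();p=s['position'];c,sn=np.cos(Q[2]),np.sin(Q[2]);d=p[:2]-np.array(Q[:2])
    R=Ro.from_euler('xyz',s['tool_rot']).as_matrix()
    ty=np.arctan2(R[1,1],R[0,1])
    print('t',round(s['t'],2),'scale-frame TCP',(np.array([c*d[0]+sn*d[1],-sn*d[0]+c*d[1],p[2]])*1000).round(1),'tool y vs scale y',round(ty-(Q[2]+np.pi/2),4),'tilt',R[2].round(3),'F',s['wrist_force'].round(2),'gap',s['finger_gap'])
if __name__=='__main__': rel()
```

```bash
python3 where.py
```

```text
t 1.93 scale-frame TCP [-90.2   4.4 208.5] tool y vs scale y -0.0032 tilt [-0. -0. -1.] F [ 0.37  0.03 -0.47] gap 0.9993659466848541
```

Call:
step_hand --increments '[{"finger_gap": 1, "trans": [0, 0, 0.04]}, {"finger_gap": 1, "trans": [0, 0, 0.04]}, {"finger_gap": 1, "trans": [0, 0, 0.03]}, {"finger_gap": 1, "trans": [0, 0, 0.018]}, {"finger_gap": 1}]'

```text
t: 2.55
position: [0.4911, -0.0159, 0.0795]
tool_rot: [-3.14, -0.003, 2.879]
wrist_force: [0.5, -0.1, 0.7]
finger_gap: 0.998
gripper_force: 0.0
```

Run:
```python
from h import *
import where; where.rel()
a=env.read_camera('side')[130:300,150:400,::-1];b=env.read_camera('wrist')[:,:,::-1]
a=cv2.resize(a,(480,326),interpolation=cv2.INTER_CUBIC); b=cv2.resize(b,(320,240))
o=np.zeros((566,480,3),np.uint8);o[:326]=a;o[326:,:320]=b;cv2.imwrite('pics/s2.png',o)
```

```text
t 2.55 scale-frame TCP [-91.2   4.3  79.5] tool y vs scale y -0.0011 tilt [ 0.003 -0.001 -1.   ] F [ 0.47 -0.1   0.67] gap 0.998361897841168
```

View pics/s2.png

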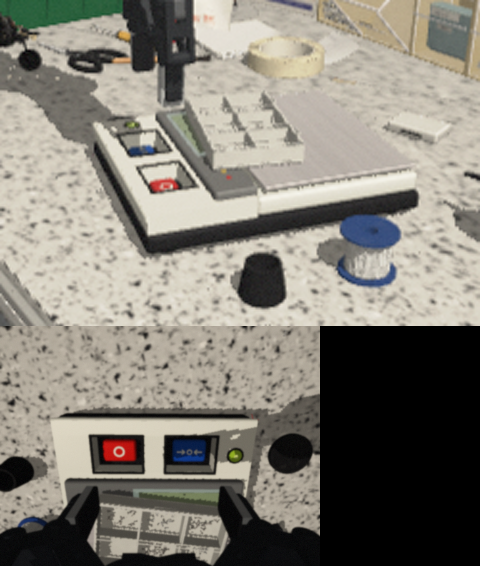

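Run:
```python
from h import *
from where import Q
for n in('side','wrist'):
  c=env.get_calibration(n)
  print(n,-np.array(c['R']).T@c['t'],np.array(c['R'])[2])
  for z in(.066,.079,.112): 
    u=proj(c,place(Q,[[-.091,.004+a,z] for a in(-.05,.05)])); 
    print(n,z,(((u-[150,130])*1.92) if n=='side' else u*.625+[0,326]).round().tolist())
```

```text
side [ 0.10602195 -0.64660374  0.40511438] [ 0.52053275  0.75835476 -0.39235661]
side 0.066 [[171.0, 155.0], [140.0, 113.0]]
side 0.079 [[171.0, 142.0], [140.0, 101.0]]
side 0.112 [[171.0, 108.0], [140.0, 69.0]]
wrist [0.4133779 0.0047845 0.2464875] [ 0.30611557 -0.08005149 -0.94862269]
wrist 0.066 [[105.0, 467.0], [211.0, 466.0]]
wrist 0.079 [[101.0, 473.0], [214.0, 472.0]]
wrist 0.112 [[90.0, 492.0], [226.0, 492.0]]
```

The visible fingertips sit about 33 mm above the reported TCP, in all three cameras. I'll descend slowly over the housing, away from the keys, and watch the force.

Call:
step_hand --increments '[{"finger_gap": 1, "trans": [-0.010, 0, 0]}, {"finger_gap": 1, "trans": [-0.010, 0, 0]}, {"finger_gap": 1, "trans": [0, 0, 0.005]}, {"finger_gap": 1, "trans": [0, 0, 0.003]}, {"finger_gap": 1, "trans": [0, 0, 0.003]}, {"finger_gap": 1, "trans": [0, 0, 0.002]}, {"finger_gap": 1, "trans": [0, 0, 0.002]}, {"finger_gap": 1}]'

```text
t: 3.65
position: [0.5112, -0.0211, 0.0654]
tool_rot: [-3.142, -0.0, 2.88]
wrist_force: [0.4, 0.5, 0.5]
finger_gap: 1.0
gripper_force: 0.0
```

```bash
python3 where.py
```

```text
t 3.65 scale-frame TCP [-70.4   4.5  65.4] tool y vs scale y 0.0003 tilt [ 0. -0. -1.] F [0.38 0.49 0.54] gap 0.999662749743454
```

Call:
step_hand --increments '[{"finger_gap": 1, "trans": [0, 0, 0.002]}, {"finger_gap": 1, "trans": [0, 0, 0.002]}, {"finger_gap": 1, "trans": [0, 0, 0.002]}, {"finger_gap": 1}]'

```text
t: 4.15
position: [0.5112, -0.0211, 0.0593]
tool_rot: [-3.142, -0.0, 2.88]
wrist_force: [-0.6, -0.2, 0.3]
finger_gap: 1.004
gripper_force: 0.0
```

```bash
python3 where.py
```

```text
t 4.15 scale-frame TCP [-70.4   4.5  59.3] tool y vs scale y 0.0002 tilt [ 0. -0. -1.] F [-0.58 -0.15  0.35] gap 1.004396936624543
```

Call:
step_hand --increments '[{"finger_gap": 1, "trans": [0, 0, 0.003]}, {"finger_gap": 1, "trans": [0, 0, 0.003]}, {"finger_gap": 1, "trans": [0, 0, 0.003]}, {"finger_gap": 1}]'

```text
t: 4.65
position: [0.5111, -0.0211, 0.0502]
tool_rot: [-3.141, -0.001, 2.88]
wrist_force: [-0.1, -0.1, 0.0]
finger_gap: 0.996
gripper_force: 0.0
```

Run:
```python
from h import *
import where; where.rel()
a=env.read_camera('side')[140:270,170:370,::-1]
cv2.imwrite('pics/s3.png',cv2.resize(a,(800,520),interpolation=cv2.INTER_CUBIC))
c=env.get_calibration('side')
for z in(.036,.049,.083): print(z,((proj(c,place(where.Q,[[-.070,.0045+a,z] for a in(-.05,.05)]))-[170,140])*4).round().tolist())
```

```text
t 4.65 scale-frame TCP [-70.5   4.5  50.2] tool y vs scale y 0.0002 tilt [ 0.001 -0.    -1.   ] F [-0.12 -0.14  0.02] gap 0.9960820011645621
0.036 [[322.0, 337.0], [255.0, 246.0]]
0.049 [[322.0, 311.0], [255.0, 221.0]]
0.083 [[322.0, 240.0], [254.0, 156.0]]
```

View pics/s3.png

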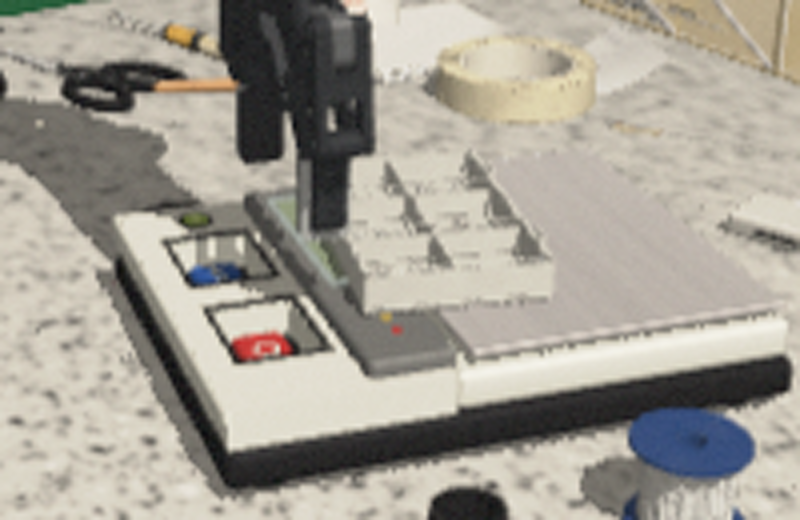

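Tips are at about (330,230), which is z ≈ 0.085, so tip z is TCP z + 34 mm. I'll go down to tip z ≈ 0.061 and push.

Call:
step_hand --increments '[{"finger_gap": 1, "trans": [0.004, 0, 0.005]}, {"finger_gap": 1, "trans": [0, 0, 0.005]}, {"finger_gap": 1, "trans": [0, 0, 0.005]}, {"finger_gap": 1, "trans": [0, 0, 0.005]}, {"finger_gap": 1, "trans": [0, 0, 0.003]}, {"finger_gap": 1}]'

```text
t: 5.45
position: [0.5073, -0.0201, 0.0272]
tool_rot: [-3.141, -0.0, 2.88]
wrist_force: [-0.1, 1.1, -0.3]
finger_gap: 1.001
gripper_force: 0.0
```

```bash
python3 where.py
```

```text
t 5.45 scale-frame TCP [-74.4   4.5  27.2] tool y vs scale y 0.0002 tilt [ 0. -0. -1.] F [-0.09  1.07 -0.33] gap 1.0011857542549398
```

Call:
step_hand --increments '[{"finger_gap": 1, "trans": [-0.005, 0, 0]}, {"finger_gap": 1, "trans": [-0.005, 0, 0]}, {"finger_gap": 1, "trans": [-0.005, 0, 0]}, {"finger_gap": 1, "trans": [-0.004, 0, 0]}, {"finger_gap": 1, "trans": [-0.004, 0, 0]}, {"finger_gap": 1, "trans": [-0.004, 0, 0]}, {"finger_gap": 1, "trans": [-0.004, 0, 0]}, {"finger_gap": 1, "trans": [-0.004, 0, 0]}, {"finger_gap": 1, "trans": [-0.004, 0, 0]}, {"finger_gap": 1, "trans": [-0.004, 0, 0]}, {"finger_gap": 1, "trans": [-0.002, 0, 0]}]'

```text
t: 6.82
position: [0.5512, -0.0318, 0.0275]
tool_rot: [3.141, 0.0, 2.88]
wrist_force: [-1.3, 0.3, 1.5]
finger_gap: 0.998
gripper_force: 0.4
```

Run:
```python
from h import *
import where; where.rel()
a=env.read_camera('side')[140:270,170:370,::-1]
cv2.imwrite('pics/s4.png',cv2.resize(a,(800,520),interpolation=cv2.INTER_CUBIC))
```

```text
t 6.83 scale-frame TCP [-28.9   4.6  27.5] tool y vs scale y 0.0001 tilt [-0.  0. -1.] F [-1.33  0.28  1.46] gap 0.9984010444600266
```

View pics/s4.png

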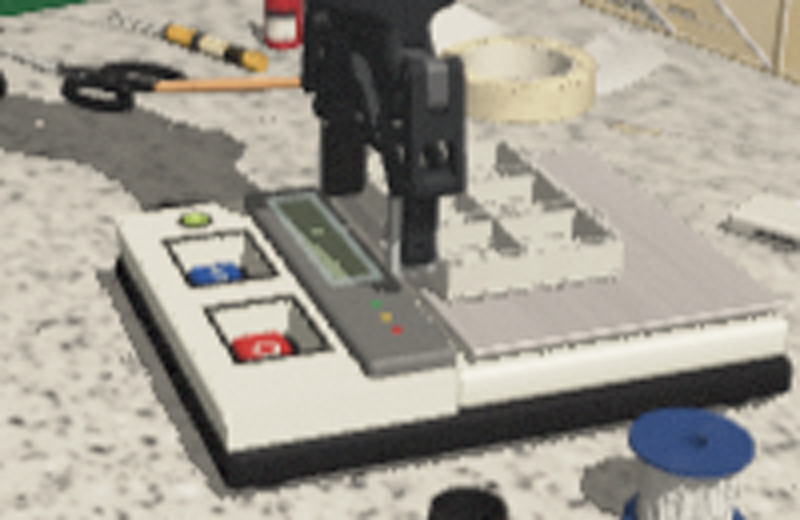

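The tray slides flat and has squared up to the fingers. Next I push about 28 mm further, back off and rise.

Call:
step_hand --increments '[{"finger_gap": 1, "trans": [-0.004, 0, 0]}, {"finger_gap": 1, "trans": [-0.004, 0, 0]}, {"finger_gap": 1, "trans": [-0.004, 0, 0]}, {"finger_gap": 1, "trans": [-0.004, 0, 0]}, {"finger_gap": 1, "trans": [-0.004, 0, 0]}, {"finger_gap": 1, "trans": [-0.004, 0, 0]}, {"finger_gap": 1, "trans": [-0.002, 0, 0]}, {"finger_gap": 1, "trans": [-0.002, 0, 0]}, {"finger_gap": 1}, {"finger_gap": 1, "trans": [0.006, 0, 0]}, {"finger_gap": 1, "trans": [0.012, 0, 0]}, {"finger_gap": 1, "trans": [0, 0, -0.03]}, {"finger_gap": 1, "trans": [0, 0, -0.04]}, {"finger_gap": 1, "trans": [0, 0, -0.04]}, {"finger_gap": 1, "trans": [0.04, 0, -0.02]}, {"finger_gap": 1, "trans": [0.04, 0, 0]}, {"finger_gap": 1}]'

```text
t: 9.0
position: [0.4791, -0.013, 0.1577]
tool_rot: [-3.14, -0.003, 2.882]
wrist_force: [0.3, -0.1, -0.3]
finger_gap: 1.0
gripper_force: 0.0
```

Run:
```python
from h import *
import where; where.rel()
a=env.read_camera('wrist')[:,:,::-1];b=env.read_camera('side')[130:290,160:380,::-1]
o=np.vstack([cv2.resize(a,(448,336),interpolation=cv2.INTER_AREA),cv2.resize(b,(448,260))[:260]])
cv2.imwrite('pics/w5.png',o)
# tray top corners for hypothesised pose, pan corners in wrist px (tile)
c=env.get_calibration('wrist')
print((proj(c,place(where.Q,np.array([[10,72.5,74],[95,72.5,74],[95,-62.5,74],[10,-62.5,74],[-23,98,52],[-23,-98,52],[127,98,52],[127,-98,52]])/1000))*.875).round().tolist())
```

```text
t 9.0 scale-frame TCP [-103.5    4.   157.7] tool y vs scale y 0.0023 tilt [ 0.003 -0.002 -1.   ] F [ 0.34 -0.14 -0.25] gap 1.0000763747247166
[[288.0, 268.0], [283.0, 333.0], [161.0, 333.0], [156.0, 269.0], [310.0, 229.0], [125.0, 229.0], [298.0, 337.0], [138.0, 338.0]]
```

View pics/w5.png

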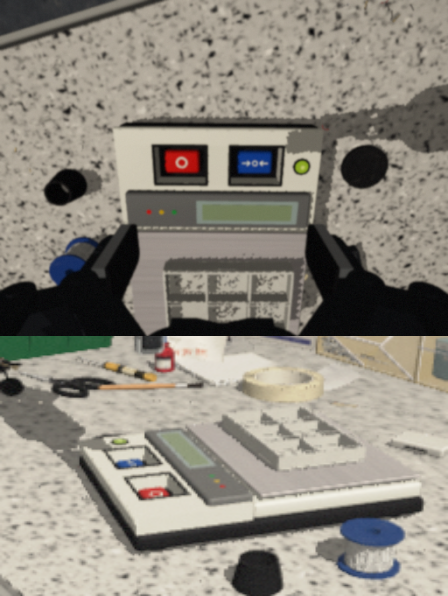

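The tray is square on the pan with margin all round: its front edge is at row ~262 and the pan front at ~231. Next I refine the key position by colour, then shut the gripper over the blue key.

Call:
step_hand --increments '[{"finger_gap": 0, "trans": [-0.004, 0.017, 0]}, {"finger_gap": 0, "trans": [-0.0045, 0.017, 0]}, {"finger_gap": 0}, {"finger_gap": 0}, {"finger_gap": 0}, {"finger_gap": 0}, {"finger_gap": 0}]' --force 40

```text
t: 9.98
position: [0.5003, 0.0167, 0.1576]
tool_rot: [-3.142, 0.0, 2.879]
wrist_force: [-0.1, -0.5, -1.1]
finger_gap: 0.002
gripper_force: 0.0
```

Create key.py:
```python
from h import *
import where; where.rel()
for n in('wrist','side','scene'):
    im=env.read_camera(n); c=env.get_calibration(n); hsv=cv2.cvtColor(im,cv2.COLOR_RGB2HSV)
    for nm,y,(lo,hi) in(('blue',.038,((100,120,60),(130,255,255))),('red',-.038,((170,120,60),(180,255,255)))):
        m=cv2.inRange(hsv,lo,hi)
        if nm=='red': m|=cv2.inRange(hsv,(0,150,60),(8,255,255))
        p=proj(c,place(where.Q,[[-.095,y,.034]]))[0]
        pad=15 if n!='wrist' else 35
        w=np.zeros_like(m);cv2.circle(w,tuple(int(v) for v in p),pad,255,-1);m=cv2.morphologyEx(m&w,cv2.MORPH_CLOSE,np.ones((7,7)))
        v,u=np.nonzero(m)
        if len(u)<10: print(n,nm,'none');continue
        cu=(u.min()+u.max()+1)/2-.5,(v.min()+v.max()+1)/2-.5
        R,t=np.array(c['R']),np.array(c['t']);C=-R.T@t;d=R.T@[(cu[0]-c['cx'])/c['fx'],(cu[1]-c['cy'])/c['fy'],1];X=C+d*(.034-C[2])/d[2]
        e=X[:2]-where.Q[:2];cc,s=np.cos(where.Q[2]),np.sin(where.Q[2])
        print(n,nm,len(u),'pred',p.round(1),'obs',np.round(cu,1),'scale mm',((cc*e[0]+s*e[1])*1e3).round(1),((-s*e[0]+cc*e[1])*1e3).round(1))
```

```bash
python3 key.py
```

```text
t 9.97 scale-frame TCP [-90.7  38.2 157.6] tool y vs scale y -0.0003 tilt [-0. -0. -1.] F [-0.12 -0.46 -1.07] gap 0.0022257395800180705
wrist blue 1032 pred [253.3 172.1] obs [252.5 171. ] scale mm -96.0 37.3
wrist red 1119 pred [168.5 172.1] obs [168.5 170.5] scale mm -96.5 -37.9
side blue 41 pred [223.7 207.6] obs [223.5 208. ] scale mm -95.8 36.4
side red 60 pred [235.5 225.4] obs [235.  226.5] scale mm -97.1 -41.4
scene blue 46 pred [280.4 207.7] obs [280. 207.] scale mm -92.5 36.8
scene red 39 pred [302.7 196.2] obs [303.5 195.5] scale mm -94.0 -42.1
```

Call:
step_hand --increments '[{"finger_gap": 0, "trans": [0.005, -0.0005, 0]}, {"finger_gap": 0, "trans": [0, 0, 0.04]}, {"finger_gap": 0, "trans": [0, 0, 0.04]}, {"finger_gap": 0, "trans": [0, 0, 0.02]}, {"finger_gap": 0, "trans": [0, 0, 0.004]}, {"finger_gap": 0}]'

```text
t: 10.88
position: [0.4955, 0.018, 0.0539]
tool_rot: [3.141, 0.0, 2.88]
wrist_force: [-0.9, -0.1, -0.7]
finger_gap: -0.0
gripper_force: 0.0
```

```bash
python3 where.py
```

```text
t 10.88 scale-frame TCP [-95.6  38.2  53.9] tool y vs scale y 0.0003 tilt [-0.  0. -1.] F [-0.88 -0.09 -0.67] gap -0.00042656820091881045
```

Call:
step_hand --increments '[{"finger_gap": 0, "trans": [0, 0, 0.003]}, {"finger_gap": 0, "trans": [0, 0, 0.003]}, {"finger_gap": 0}]'

```text
t: 11.25
position: [0.4954, 0.0177, 0.0477]
tool_rot: [3.142, 0.0, 2.88]
wrist_force: [0.0, 0.6, -0.0]
finger_gap: -0.0
gripper_force: 0.0
```

Call:
step_hand --increments '[{"finger_gap": 0, "trans": [0, 0, 0.002]}, {"finger_gap": 0, "trans": [0, 0, 0.002]}, {"finger_gap": 0}]'

```text
t: 11.62
position: [0.4952, 0.0178, 0.0433]
tool_rot: [-3.141, -0.0, 2.88]
wrist_force: [0.2, -0.1, 0.1]
finger_gap: -0.005
gripper_force: 0.0
```

```bash
python3 where.py
```

```text
t 11.62 scale-frame TCP [-95.9  38.   43.3] tool y vs scale y 0.0002 tilt [ 0. -0. -1.] F [ 0.16 -0.05  0.06] gap -0.005499762239489218
```

Call:
step_hand --increments '[{"finger_gap": 0, "trans": [0, 0, 0.003]}, {"finger_gap": 0, "trans": [0, 0, 0.003]}, {"finger_gap": 0}]'

```text
t: 12.0
position: [0.4951, 0.0178, 0.0372]
tool_rot: [-3.141, -0.001, 2.88]
wrist_force: [0.6, -0.2, -0.4]
finger_gap: 0.001
gripper_force: 0.0
```

```bash
python3 where.py
```

```text
t 12.0 scale-frame TCP [-96.   38.   37.2] tool y vs scale y 0.0003 tilt [ 0.001 -0.    -1.   ] F [ 0.58 -0.17 -0.41] gap 0.0013962519519335722
```

Call:
step_hand --increments '[{"finger_gap": 0, "trans": [0, 0, 0.003]}, {"finger_gap": 0, "trans": [0, 0, 0.003]}, {"finger_gap": 0}]'

```text
t: 12.38
position: [0.4952, 0.0178, 0.0312]
tool_rot: [-3.141, -0.0, 2.88]
wrist_force: [0.1, 0.4, 0.4]
finger_gap: 0.002
gripper_force: 0.0
```

```bash
python3 where.py
```

```text
t 12.38 scale-frame TCP [-95.9  37.9  31.2] tool y vs scale y 0.0002 tilt [ 0. -0. -1.] F [0.07 0.41 0.44] gap 0.0015522503694307306
```

Call:
step_hand --increments '[{"finger_gap": 0, "trans": [0, 0, 0.004]}, {"finger_gap": 0, "trans": [0, 0, 0.004]}, {"finger_gap": 0}]'

```text
t: 12.75
position: [0.4951, 0.0178, 0.0231]
tool_rot: [-3.141, -0.001, 2.88]
wrist_force: [-0.1, -0.3, 0.1]
finger_gap: 0.003
gripper_force: 0.0
```

```bash
python3 where.py
```

```text
t 12.75 scale-frame TCP [-96.   37.9  23.1] tool y vs scale y 0.0003 tilt [ 0.001 -0.    -1.   ] F [-0.09 -0.32  0.13] gap 0.0027975478930490124
```

Call:
step_hand --increments '[{"finger_gap": 0, "trans": [0, 0, 0.003]}, {"finger_gap": 0}]'

```text
t: 13.0
position: [0.4953, 0.0178, 0.0203]
tool_rot: [-3.142, -0.0, 2.88]
wrist_force: [-0.4, 0.7, -0.6]
finger_gap: 0.001
gripper_force: 0.0
```

Call:
step_hand --increments '[{"finger_gap": 0, "trans": [0, 0, 0.003]}, {"finger_gap": 0}]'

```text
t: 13.25
position: [0.4952, 0.0178, 0.0173]
tool_rot: [-3.141, -0.0, 2.88]
wrist_force: [-0.2, 0.5, -0.4]
finger_gap: -0.003
gripper_force: 0.0
```

```bash
python3 where.py
```

```text
t 13.25 scale-frame TCP [-95.9  37.9  17.3] tool y vs scale y 0.0002 tilt [ 0. -0. -1.] F [-0.18  0.46 -0.39] gap -0.0032967316894456284
```

Call:
step_hand --increments '[{"finger_gap": 0, "trans": [0, 0, 0.003]}, {"finger_gap": 0}]'

```text
t: 13.5
position: [0.4952, 0.0178, 0.0143]
tool_rot: [-3.141, -0.0, 2.88]
wrist_force: [-1.1, 0.4, 0.1]
finger_gap: -0.0
gripper_force: 0.0
```

Call:
step_hand --increments '[{"finger_gap": 0, "trans": [0, 0, 0.001]}, {"finger_gap": 0, "trans": [0, 0, 0.001]}, {"finger_gap": 0}]'

```text
t: 13.88
position: [0.4953, 0.0178, 0.0124]
tool_rot: [-3.142, -0.0, 2.88]
wrist_force: [-0.4, -0.3, -0.4]
finger_gap: -0.0
gripper_force: 0.0
```

Call:
step_hand --increments '[{"finger_gap": 0, "trans": [0, 0, 0.001]}, {"finger_gap": 0, "trans": [0, 0, 0.001]}, {"finger_gap": 0}]'

```text
t: 14.25
position: [0.4954, 0.0178, 0.0106]
tool_rot: [3.142, 0.0, 2.88]
wrist_force: [-0.2, 0.8, 2.1]
finger_gap: -0.001
gripper_force: 1.1
```

```bash
python3 where.py
```

```text
t 14.25 scale-frame TCP [-95.7  38.   10.6] tool y vs scale y 0.0002 tilt [-0.  0. -1.] F [-0.22  0.78  2.08] gap -0.0009900045833431718
```

Contact with the key came at TCP z ≈ 0.011 with about 2 N. I'll press on to the stop.

Call:
step_hand --increments '[{"finger_gap": 0, "trans": [0, 0, 0.001]}, {"finger_gap": 0, "trans": [0, 0, 0.001]}, {"finger_gap": 0, "trans": [0, 0, 0.001]}, {"finger_gap": 0}]'

```text
t: 14.75
position: [0.4955, 0.0178, 0.0075]
tool_rot: [3.142, 0.0, 2.88]
wrist_force: [-1.1, -0.4, 4.5]
finger_gap: -0.002
gripper_force: 1.9
```

```bash
python3 where.py
```

```text
t 14.75 scale-frame TCP [-95.7  38.    7.5] tool y vs scale y 0.0002 tilt [-0.  0. -1.] F [-1.1  -0.4   4.48] gap -0.001897298827702646
```

Call:
step_hand --increments '[{"finger_gap": 0, "trans": [0, 0, 0.001]}, {"finger_gap": 0}]'

```text
t: 15.0
position: [0.4954, 0.0178, 0.0072]
tool_rot: [-3.142, 0.0, 2.88]
wrist_force: [-2.7, -0.5, 10.1]
finger_gap: 0.001
gripper_force: 5.6
```

```bash
python3 where.py
```

```text
t 15.0 scale-frame TCP [-95.7  38.    7.2] tool y vs scale y 0.0002 tilt [-0. -0. -1.] F [-2.71 -0.5  10.14] gap 0.001425831251719879
```

On the stop: the force jumped to 10 N. I'll hold, then release straight up.

Call:
step_hand --increments '[{"finger_gap": 0}, {"finger_gap": 0}, {"finger_gap": 0}, {"finger_gap": 0}, {"finger_gap": 0}, {"finger_gap": 0}, {"finger_gap": 0}, {"finger_gap": 0}, {"finger_gap": 0}, {"finger_gap": 0}, {"finger_gap": 0}, {"finger_gap": 0}, {"finger_gap": 0}, {"finger_gap": 0}, {"finger_gap": 0}, {"finger_gap": 0}, {"finger_gap": 0}]'

```text
t: 17.12
position: [0.4954, 0.0178, 0.0072]
tool_rot: [-3.142, 0.0, 2.88]
wrist_force: [-1.0, 0.1, 10.7]
finger_gap: 0.002
gripper_force: 5.6
```

Call:
step_hand --increments '[{"finger_gap": 0, "trans": [0, 0, -0.006]}, {"finger_gap": 0, "trans": [0, 0, -0.02]}, {"finger_gap": 0, "trans": [0, 0, -0.04]}, {"finger_gap": 0, "trans": [0, 0, -0.04]}, {"finger_gap": 0, "trans": [0, 0, -0.04]}, {"finger_gap": 0}, {"finger_gap": 0}]'

```text
t: 18.0
position: [0.4948, 0.0175, 0.152]
tool_rot: [-3.141, -0.001, 2.879]
wrist_force: [0.6, -0.4, -0.7]
finger_gap: 0.002
gripper_force: 0.0
```

```bash
python3 key.py
```

```text
t 18.0 scale-frame TCP [-96.3  37.6 152. ] tool y vs scale y -0.0001 tilt [ 0.001 -0.    -1.   ] F [ 0.57 -0.37 -0.67] gap 0.0015976783285768968
wrist blue 1052 pred [254.2 180.6] obs [253.5 179. ] scale mm -96.5 37.4
wrist red 1132 pred [168.4 180.6] obs [168.5 178. ] scale mm -97.4 -37.7
side blue 41 pred [223.7 207.6] obs [223.5 208. ] scale mm -95.8 36.4
side red 61 pred [235.5 225.4] obs [235.  226.5] scale mm -97.1 -41.4
scene blue 45 pred [280.4 207.7] obs [280. 207.] scale mm -92.5 36.8
scene red 39 pred [302.7 196.2] obs [303.5 195.5] scale mm -94.0 -42.1
```

The key came back up after about 2.3 s on its stop, and the arm is clear of everything.

```bash
python3 -c "
from cell import env
print(env.close_job())"
```

```text
the job is handed in; nothing more can be done
None
```

I pushed the tray flat until it stood wholly on the pan, held the blue tare key on its stop for about 2.3 s, released it, and handed in the job at 18 s; no verdict was returned.

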